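# Empty the red-capped nut shaker

## Task

Two whole nuts, too big for the holes, are left in the shaker with the red cap. Unscrew the red perforated cap a quarter turn anticlockwise, lift it off and set it right way up on the worktop clear of the bowl, then push the open shaker over in its stand so that both nuts pour out of its wide mouth into the white bowl.

Things in the scene. Friction and masses are not known exactly. Their poses are not given: they have to be found in the camera images.
- cap: Red round perforated lug cap, 62 mm outside, 34 high, 50 g; origin: centre of its lower edge, z up through the flat top (7 dark holes). Starts closed on the shaker, lower edge 181 mm, top 215 mm over the worktop. Turned anticlockwise from above by 65 to 105 degrees (freely; stopped clockwise) it lifts straight off, clear after 35 mm; unturned, lugs hold it. Grip across the diameter, 20 to 40 N.
- shaker (a joint): Tip angle of the clear tube shaker, 41 mm outside (53 over its lugs), mouth 36 mm wide, 212 mm high. 0 upright. It pivots 135 mm up, under the cap's centre, between the uprights (147 mm high) of a fixed grey stand, only towards the white bowl; a 1 N push high on its far side from the bowl tips it, past 0.6 rad it falls on alone and stays at 2.4, mouth down. A yellow-capped twin stands near.
- bowl: White bowl, 140 mm across the rim, 50 mm high, 350 g, loose on the worktop in front of the red-capped shaker; origin at the centre of its underside, z up. Its centre lies about 84 mm in plan from the cap's starting centre, the way the shaker tips (4 mm off at most). The twin has a blue bowl. The worktop midway between the two stands (x 0.42 to 0.55 m, within 60 mm of y = 0) is kept clear.
- nut1: Brown whole nut, 17 mm thick, about 10 g, at the bottom of the red-capped clear shaker at the start; origin at its centre.
- nut2: The other brown nut in the same shaker, alike; origin at its centre.
Not all that is in view belongs to the job. Of the things that look like the cap, the largest one is meant.

How it is judged:
On the way:
1. the red cap is off and stands right way up on the worktop, clear of the bowl (height (world z) of cap below 0.012 m and angle between cap's own z axis and vertical below 0.17 rad and horizontal distance between cap and bowl above 0.1 m), for 0.2 s.
At the end, for the whole second after the job is handed in: The red cap stands right way up (within 10 degrees) on the worktop, its centre over 100 mm from the bowl's; the white bowl stands upright (within 10 degrees) on the worktop; both nuts lie in the bowl (within 60 mm of its centre and below its rim); cap and bowl at rest (all of step 1 and linear speed of cap below 0.02 m/s and height (world z) of bowl below 0.012 m and angle between bowl's own z axis and vertical below 0.17 rad and linear speed of bowl below 0.03 m/s and horizontal distance between each of nut1, nut2 and bowl below 0.06 m and height (world z) of each of nut1, nut2 below 0.05 m); the robot touches nothing.
It also fails if it takes over 59 s, if anything falls off the work surface, if the arm or the gripper's body presses on something with over 40 N, if the wrist force passes 120 N, or if a joint passes its speed limit or range.

## Robot

A 6-joint arm with a two-finger parallel gripper is mounted at the origin on the work surface. World frame = base frame: x ahead of the robot, y to its left, z up, the work surface at z = 0. Lengths are in m, angles in rad, forces in N, time in s.
With the tool pointing down it reaches from about 0.375 to 0.9 m from the base axis. Payload 3.1 kg.
Tool frame: the origin (TCP) lies midway between the tips of the shut fingers; the grasp point (between the pads) lies 19 mm behind it; x points along the fingers, y is the direction in which the jaws open and shut, and the axes are right-handed (so a half turn about x gives the same grasp; the last joint's range is limited). The gripper opens to 87 mm and grips with 3 to 60 N. Pads are 19 mm wide; open, the fingers measure 117 mm over their backs; the gripper's body (75 mm by 190 mm) begins 51 mm behind the grasp point.
Start: joints at [1.159, 0.527, 1.433, -0, 1.181, -0.178], TCP at [0.145, 0.608, 0.223] pointing down, gripper open.
Joint ranges: [-3.08, 3.08], [-0.75, 2.2], [0.22, 2.44], [-1.43, 4.57], [0, 2.65], [-2.85, 2.85]. Speed limits (rad/s): [2.79, 2.79, 3.14, 3.14, 3.14, 3.14].

## Interface

Orientations are given as a unit quaternion [x, y, z, w].
In Python, from rig import get_obs, imaging, robot gives the robot as it stands.
- The arm moves only by the shell command python3 -m inch 'ROWS' [FORCE]. ROWS is JSON, a list of rows, each a list of 3 entries, a list of its own where there are three numbers: the finger opening in mm, from 0 to 87, then the shift along the tool's x, y, z in mm, then the turn, a rotation vector about the tool's x, y, z in degrees. In form: [[grip, [dx, dy, dz], [wx, wy, wz]], ...]. A call has 1 to 12 rows; each row shifts and turns the pose as measured when the row begins, along the tool's axes as they then stand; what a row does not reach is not made up. A row lasts 1/8 s, in which the tool goes at most 62.5 mm and 10.7 degrees, less where a joint would pass 70% of its speed; a pose out of reach is approached as far as the arm can. A call with a gripper value outside its range is refused whole. The fingers move at their own pace and stop on an object; FORCE is the grip in N (left out, the last holds). Time passes only in rows, so rows that do not move let the fingers close. It gives the time, the measured TCP pose, the force and the opening at its end, in the units of the state.
- get_obs(): the state, without advancing time (a new reading comes with each control period).
- imaging.camera(name): name is "scene" or "top" or "wrist"; returns the picture (400x640x3 uint8, red, green, blue); there is no depth.
- imaging.camera_params(name): a dict with "camera_matrix" (3x3 intrinsics, pixels), "xyz" and "rotation" of the camera in the world. Camera axes: x right, y down, z forward; pixel columns grow to the right and rows downward; lengths in m; the calibration is good to about 2 mm. The wrist camera is an equidistant fisheye: a pixel r from the principal point sees the ray r / f radians off the axis. A picture is of the moment at which its call begins: read the wrist's pose just before it. camera_params takes no time and is no camera call; for the wrist camera it gives the pose at the moment of the call.
- robot.hand_in(): hands the job in, once; it reports no verdict.
Trained networks look in the newest picture that a camera, given by its name, has taken for a name from the list of things; names that differ only in an ending like _2 or _b are one class to them, and where a whole thing is asked for, a point or a joint stands for the part that bears it (a point fixed in the world has none). Each returns a list of dicts, best first, with "confidence" (0 to 1); they miss things now and then, are a little off and sometimes report something else, mostly with a low value. They report only what shows in the picture. A call takes as long as a camera call. They do not tell look-alikes from the thing itself.
- imaging.cut_out(camera, target): "pixels" (400x640 bool, what is visible of it) and "box" ([centre column, centre row, width, height] in pixels, round what is visible of it).
- imaging.tip_of(camera, target): "pixel" ([column, row] in pixels: a listed point, or the origin of a listed thing).
The state is a dict: "time": time; "q": joint angles; "joint_velocities": joint speeds; "joint_torque": joint torques, N m; "position": TCP position; "tool_rot": TCP orientation; "ft_force": force on the tool from outside, world axes, zero at the start; "moment": the same for the moment, N m; "grip_width": finger opening in m.
Only numpy, scipy, OpenCV 4.12 (cv2) and the standard library are available. Lean on these libraries where they do the work, as an engineer would, in place of code of your own. Each camera call takes 0.05 s, during which the arm holds its last target. There are 200 camera calls.

## Working session

There is one attempt and no reset: what is moved stays moved. The work goes in short steps, Python scripts to look and compute and a shell command to move; the robot and the scene stay as the last step left them, time stands still between calls to the robot, and variables do not carry over. Pictures are saved under pics/ and viewed, about 8 in all and at most 12, crops included, and the job is handed in when it is done.

```bash
ls; mkdir -p pics; python3 - <<'E'
from rig import get_obs, imaging, robot
import cv2, numpy as np
for c in ["scene","top"]:
    im=imaging.camera(c); cv2.imwrite(f"pics/{c}0.png",im[...,::-1])
    p=imaging.camera_params(c); print(c,np.round(p["camera_matrix"],1).tolist(),np.round(p["xyz"],3),np.round(p["rotation"],3).tolist())
    for t in ["cap","bowl","shaker","nut1"]:
        print(t,[(np.round(d["box"]).tolist(),round(d["confidence"],2)) for d in imaging.cut_out(c,t)], [(np.round(d["pixel"]).tolist(),round(d["confidence"],2)) for d in imaging.tip_of(c,t)])
o=get_obs(); print(o)
E
```

```text
pics
scene [[497.9, 0.0, 322.3], [0.0, 497.9, 193.2], [0.0, 0.0, 1.0]] [1.086 0.065 0.989] [0.68, 0.676, -0.204, -0.198]
cap [([460.0, 198.0, 16.0, 23.0], 0.89), ([340.0, 222.0, 15.0, 24.0], 0.73), ([419.0, 176.0, 36.0, 35.0], 0.59)] [([342.0, 224.0], 0.9), ([417.0, 177.0], 0.83), ([460.0, 199.0], 0.56)]
bowl [([416.0, 252.0, 64.0, 63.0], 0.61)] [([412.0, 261.0], 0.82)]Traceback (most recent call last):
  File "<stdin>", line 7, in <module>
ValueError: it knows: bowl, cap, nut
```

```bash
cat > h.py <<'E'
from rig import get_obs, imaging, robot
import cv2, numpy as np
from scipy.spatial.transform import Rotation as R
def ray(c,px,p=None):
    p=p or imaging.camera_params(c); K=np.array(p["camera_matrix"]); q=np.array(p["rotation"])
    M=R.from_quat(q).as_matrix() if q.size==4 else q.reshape(3,3)
    v=np.array([(px[0]-K[0,2])/K[0,0],(px[1]-K[1,2])/K[1,1],1.])
    if c=="wrist":
        r=np.hypot(*v[:2]); v=np.array([v[0]/r*np.sin(r),v[1]/r*np.sin(r),np.cos(r)]) if r>1e-9 else v
    return np.array(p["xyz"]),M@v
def at_z(c,px,z,p=None):
    o,d=ray(c,px,p); return o+d*(z-o[2])/d[2]
def st():
    o=get_obs(); M=R.from_quat(o["tool_rot"]).as_matrix()
    print("t",round(o["time"],2),"tcp",np.round(o["position"],4),"g",round(o["grip_width"],4),"F",np.round(o["ft_force"],1),"q",np.round(o["q"],2)); print(np.round(M,3).tolist()); return o,M
E
python3 - <<'E'
from h import *
for c in ["scene","top"]:
    im=imaging.camera(c); cv2.imwrite(f"pics/{c}1.png",im[...,::-1])
    p=imaging.camera_params(c); print(c,np.round(p["xyz"],3),np.round(p["rotation"],3).tolist())
    for t,z in [("cap",.181),("bowl",0),("nut",.02)]:
        cu=imaging.cut_out(c,t)
        print(t,[(np.round(d["box"]).tolist(),round(d["confidence"],2)) for d in cu], [(np.round(d["pixel"]).tolist(),np.round(at_z(c,d["pixel"],z),3).tolist(),round(d["confidence"],2)) for d in imaging.tip_of(c,t)])
a=cv2.imread("pics/scene1.png");b=cv2.imread("pics/top1.png")
print(cv2.imwrite("pics/both.png",cv2.resize(np.vstack([a[80:330],b[40:390]]),None,fx=1,fy=1)))
st()
E
```

```text
scene [1.086 0.065 0.989] [0.68, 0.676, -0.204, -0.198]
cap [([340.0, 223.0, 19.0, 23.0], 0.82), ([419.0, 176.0, 36.0, 38.0], 0.68), ([458.0, 199.0, 15.0, 21.0], 0.59)] [([416.0, 178.0], [0.525, 0.244, 0.181], 0.71), ([341.0, 223.0], [0.628, 0.093, 0.181], 0.62), ([457.0, 198.0], [0.574, 0.317, 0.181], 0.56)]
bowl [([415.0, 253.0, 66.0, 65.0], 0.79)] [([414.0, 260.0], [0.619, 0.256, 0.0], 0.76)]
nut [] []
top [0.463 0.033 1.184] [-0.697, 0.716, -0.024, 0.036]
cap [([302.0, 207.0, 18.0, 16.0], 0.66), ([205.0, 235.0, 16.0, 22.0], 0.62), ([236.0, 204.0, 29.0, 27.0], 0.59)] [([238.0, 206.0], [0.526, 0.243, 0.181], 0.78), ([205.0, 228.0], [0.475, 0.322, 0.181], 0.72), ([301.0, 207.0], [0.518, 0.093, 0.181], 0.46)]
bowl [([246.0, 175.0, 54.0, 43.0], 0.55)] [([250.0, 178.0], [0.616, 0.246, 0.0], 0.57)]
nut [] []
True
t 1.0 tcp [0.1448 0.608  0.2226] g 0.0875 F [-0.1  0.7  0.3] q [ 1.16  0.53  1.43  0.    1.18 -0.18]
[[-0.0, 0.232, 0.973], [0.0, 0.973, -0.232], [-1.0, 0.0, -0.0]]
```

View pics/both.png

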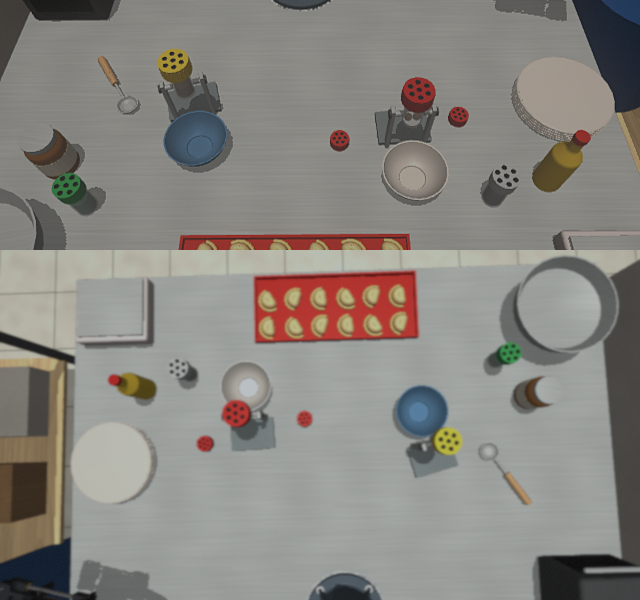

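Candidates for "cap" (scene pixels): the red cap on the shaker (418,175), which is about twice as large as the rest; a small loose red cap (340,222); another small one (459,198); and the red bottle top (582,218). The yellow cap is on the twin. I choose the one at (418,175) and will check it in a close crop.

```bash
python3 - <<'E'
from h import *
im=cv2.imread("pics/scene1.png")
cv2.imwrite("pics/crop.png",cv2.resize(im[140:300,320:490],None,fx=3.5,fy=3.5,interpolation=cv2.INTER_CUBIC))
for c in ["scene","top"]:
    im=imaging.camera(c); hsv=cv2.cvtColor(im,cv2.COLOR_RGB2HSV)
    for t in ["cap","bowl"]:
        for d in imaging.cut_out(c,t):
            m=d["pixels"].astype(np.uint8)
            if t=="cap" and m.sum()<400: continue
            (x,y),w,a=cv2.fitEllipse(max(cv2.findContours(m,0,1)[0],key=len))
            ys,xs=np.nonzero(m); z=.198 if t=="cap" else .05
            print(c,t,m.sum(),"ell",np.round([x,y,*w]),np.round(at_z(c,(x,y),z),3),"centroid",np.round(at_z(c,(xs.mean(),ys.mean()),z),3))
E
```

```text
scene cap 941 ell [418. 175.  32.  35.] [0.531 0.244 0.198] centroid [0.531 0.244 0.198]
scene bowl 3063 ell [415. 250.  57.  66.] [0.619 0.251 0.05 ] centroid [0.619 0.251 0.05 ]
top cap 660 ell [236. 203.  27.  29.] [0.531 0.244 0.198] centroid [0.531 0.244 0.198]
top bowl 1765 ell [245. 173.  44.  51.] [0.622 0.252 0.05 ] centroid [0.623 0.251 0.05 ]
```

View pics/crop.png

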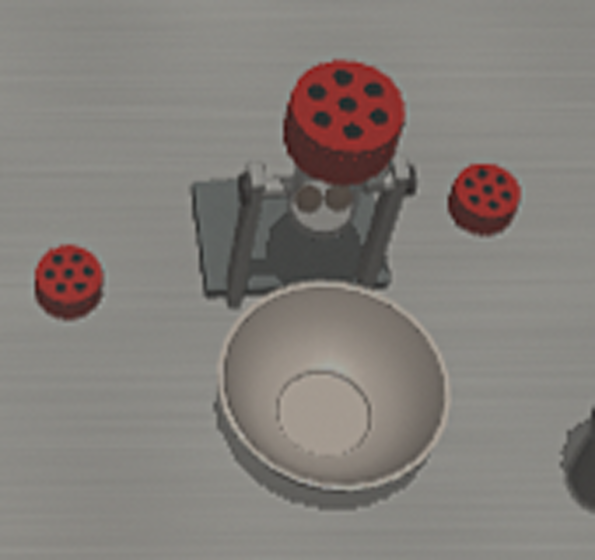

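The crop shows the large red 7-hole cap on the clear shaker with the two brown nuts inside, at crop (345,120). The two small caps lie loose at (68,280) and (485,200), and the stand opens towards the white bowl. The choice holds, so I go above it.

```bash
python3 -m inch '[[87,[-40,0,0],[0,0,0]],[87,[-40,0,0],[0,0,0]],[87,[0,-29.5,51],[0,0,0]],[87,[0,-29.5,51],[0,0,0]],[87,[0,-29.5,51],[0,0,0]],[87,[0,-29.5,51],[0,0,0]],[87,[0,-29.5,51],[0,0,0]],[87,[0,-29.5,51],[0,0,0]],[87,[0,-29.5,51],[0,0,0]],[87,[0,-29.5,51],[0,0,0]]]' 30; python3 -m inch '[[87,[0,0,0],[9,0,0]],[87,[0,0,0],[9,0,0]],[87,[0,0,0],[9,0,0]],[87,[0,0,0],[9,0,0]],[87,[0,0,0],[0,0,0]]]'
cat >> h.py <<'E'
def go(tx,ty,tz):
    o,M=st(); print("tool shift mm",np.round(1000*M.T@(np.array([tx,ty,tz])-o["position"]),1))
E
python3 - <<'E'
from h import *
go(.530,.244,.30)
p=imaging.camera_params("wrist"); im=imaging.camera("wrist"); cv2.imwrite("pics/w1.png",im[...,::-1])
for d in imaging.cut_out("wrist","cap"):
    ys,xs=np.nonzero(d["pixels"]); print(d["confidence"],np.round(d["box"]),len(xs),np.round(at_z("wrist",(xs.mean(),ys.mean()),.205,p),4))
for d in imaging.tip_of("wrist","cap"): print(d, np.round(at_z("wrist",d["pixel"],.181,p),4))
E
```

```text
time: 2.55
position: [0.496, 0.2798, 0.3066]
tool_rot: [0.081, 0.701, -0.077, 0.704]
ft_force: [-0.2, 0.4, 0.8]
grip_width: 0.0868
time: 3.18
position: [0.5008, 0.2745, 0.3063]
tool_rot: [0.304, 0.638, -0.299, 0.641]
ft_force: [-0.4, -0.5, 0.7]
grip_width: 0.0869
t 3.17 tcp [0.5008 0.2745 0.3063] g 0.0869 F [-0.4 -0.5  0.7] q [ 0.3   0.36  1.47  0.    1.3  -0.39]
[[0.007, 0.771, 0.636], [0.004, 0.636, -0.771], [-1.0, 0.008, 0.001]]
tool shift mm [ 6.4  3.1 42.1]
0.69 [316. 232.  66.  45.] 2620 [0.5229 0.253  0.205 ]
0.66 [338. 103.  28.  30.] 695 [0.4609 0.3532 0.205 ]
0.52 [256. 250.  16.   6.] 69 [0.489  0.2027 0.205 ]
{'pixel': [319.5, 235.5], 'confidence': 0.98} [0.5329 0.2462 0.181 ]
{'pixel': [336.7, 101.7], 'confidence': 0.76} [0.4623 0.356  0.181 ]
```

```bash
python3 -m inch '[[87,[10,3,42],[0,0,0]],[87,[40,0,0],[0,0,0]],[87,[0,0,0],[0,0,0]]]'
python3 - <<'E'
from h import *
go(.531,.245,.188)
p=imaging.camera_params("wrist"); im=imaging.camera("wrist"); cv2.imwrite("pics/w2.png",im[...,::-1])
for d in imaging.tip_of("wrist","cap"): print(d, np.round(at_z("wrist",d["pixel"],.181,p),4))
hsv=cv2.cvtColor(im,cv2.COLOR_RGB2HSV); 
E
```

```text
time: 3.7
position: [0.5313, 0.2444, 0.2565]
tool_rot: [0.302, 0.638, -0.296, 0.643]
ft_force: [-0.2, -0.4, 0.4]
grip_width: 0.0872
t 3.7 tcp [0.5313 0.2444 0.2565] g 0.0872 F [-0.2 -0.4  0.4] q [ 0.24  0.43  1.5   0.    1.2  -0.46]
[[0.01, 0.767, 0.642], [0.005, 0.642, -0.767], [-1.0, 0.01, 0.002]]
tool shift mm [68.5 -0.6 -0.8]
{'pixel': [339.1, 72.2], 'confidence': 0.94} [0.4781 0.3393 0.181 ]
{'pixel': [243.9, 246.2], 'confidence': 0.79} [0.508  0.1815 0.181 ]
{'pixel': [312.3, 209.7], 'confidence': 0.74} [0.5318 0.2432 0.181 ]
```

View pics/w2.png

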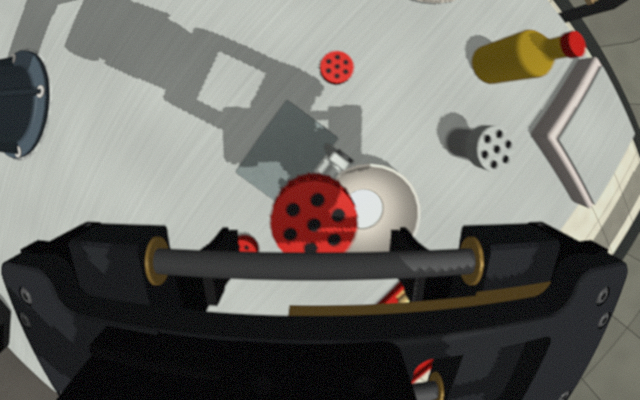

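The wrist view shows the cap at (314,217), midway between the fingers at about x=230 and x=400. Now I descend and grip.

```bash
python3 -m inch '[[87,[35,0,0],[0,0,0]],[87,[34,0,0],[0,0,0]],[87,[0,0,0],[0,0,0]],[55,[0,0,0],[0,0,0]],[55,[0,0,0],[0,0,0]],[55,[0,0,0],[0,0,0]],[55,[0,0,0],[0,0,0]]]' 30
python3 -c "
from h import *
st()"
```

```text
time: 4.68
position: [0.5433, 0.2496, 0.2033]
tool_rot: [0.308, 0.63, -0.287, 0.653]
ft_force: [0.6, -0.9, 0.2]
grip_width: 0.0609
t 4.67 tcp [0.5433 0.2496 0.2033] g 0.0609 F [ 0.6 -0.9  0.2] q [ 0.24  0.5   1.56  0.    1.04 -0.46]
[[0.043, 0.763, 0.645], [0.013, 0.645, -0.764], [-0.999, 0.041, 0.018]]
```

```bash
python3 - <<'E'
from h import *
a=imaging.camera("scene"); b=imaging.camera("wrist")
for c in ["scene"]:
    for d in imaging.tip_of(c,"cap"): print(d, np.round(at_z(c,d["pixel"],.181),4))
x=cv2.resize(a[120:300,320:520],None,fx=2.8,fy=2.8)
y=cv2.resize(b[100:300,180:460],(392,280))
y=cv2.copyMakeBorder(y,0,x.shape[0]-y.shape[0],0,0,0) if x.shape[0]>280 else y
cv2.imwrite("pics/g1.png",cv2.resize(np.hstack([x,y]),(800,int(800*x.shape[0]/(x.shape[1]+392))))[...,::-1])
E
```

```text
{'pixel': [417.3, 185.0], 'confidence': 0.92} [0.5431 0.2439 0.181 ]
{'pixel': [341.8, 222.6], 'confidence': 0.88} [0.6263 0.0945 0.181 ]
```

View pics/g1.png

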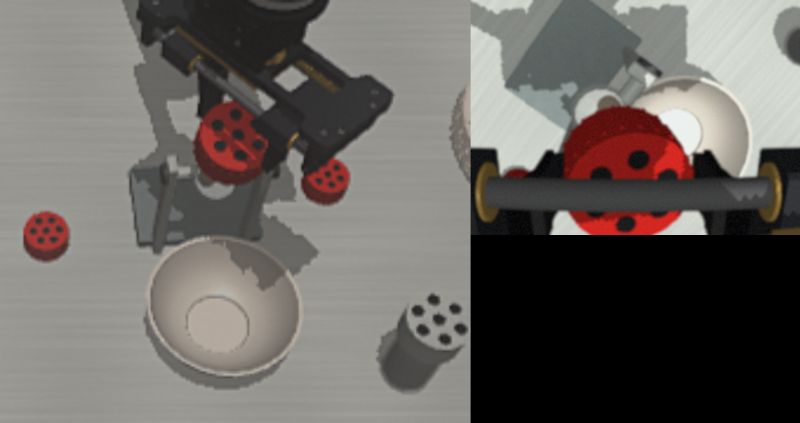

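The cap is gripped, but the shaker has tipped about 0.2 rad towards the bowl and the tool sits too high. I'll open, back off upwards, and regrip with the jaws along the stand's pivot axis so that closing cannot tip it.

```bash
python3 -m inch '[[87,[0,0,0],[0,0,0]],[87,[0,0,0],[0,0,0]],[87,[0,0,0],[0,0,0]],[87,[0,0,0],[0,0,0]]]'; python3 -m inch '[[87,[-30,0,0],[0,0,0]],[87,[-30,0,0],[0,0,0]],[87,[0,0,0],[0,0,0]]]'
python3 - <<'E'
from h import *
o,M=st()
for d in imaging.tip_of("scene","cap") if imaging.camera("scene") is not None else []: print(d, np.round(at_z("scene",d["pixel"],.181),4))
# desired: x down, y at yaw -86deg
a=np.deg2rad(-85.5); y=np.array([np.cos(a),np.sin(a),0]); x=np.array([0,0,-1.]); T=np.c_[x,y,np.cross(x,y)]
print("rotvec deg",np.rad2deg(R.from_matrix(M.T@T).as_rotvec()))
U=M@R.from_euler('x',np.deg2rad(39.5+85.5)).as_matrix(); print(np.round(U,3), np.rad2deg(R.from_matrix(U.T@T).as_rotvec()))
E
```

```text
time: 5.32
position: [0.543, 0.2494, 0.2025]
tool_rot: [0.308, 0.63, -0.288, 0.653]
ft_force: [-0.1, -0.1, -0.3]
grip_width: 0.0855
time: 5.7
position: [0.5402, 0.2485, 0.2629]
tool_rot: [0.307, 0.631, -0.288, 0.652]
ft_force: [0.7, -0.5, -0.6]
grip_width: 0.0874
t 5.7 tcp [0.5402 0.2485 0.2629] g 0.0874 F [ 0.7 -0.5 -0.6] q [ 0.24  0.43  1.5   0.    1.18 -0.46]
[[0.039, 0.763, 0.645], [0.012, 0.645, -0.764], [-0.999, 0.038, 0.016]]
{'pixel': [414.4, 212.6], 'confidence': 0.62} [0.6057 0.2318 0.181 ]
{'pixel': [455.1, 198.7], 'confidence': 0.62} [0.5754 0.3129 0.181 ]
{'pixel': [340.1, 224.4], 'confidence': 0.6} [0.6301 0.0913 0.181 ]
rotvec deg [125.67121323  -1.84843315  -2.21338404]
[[ 0.039  0.091 -0.995]
 [ 0.012 -0.996 -0.09 ]
 [-0.999 -0.009 -0.04 ]] [ 0.69195144 -2.28507497  0.50097694]
```

```bash
python3 - <<'E'
from h import *
a=imaging.camera("scene"); b=imaging.camera("wrist")
x=cv2.resize(a[120:300,320:520],(444,400)); y=cv2.resize(b[0:300,150:450],(356,356))
y=cv2.copyMakeBorder(y,0,44,0,0,0)
cv2.imwrite("pics/g2.png",np.hstack([x,y])[...,::-1])
E
```

```text
(no output)
```

View pics/g2.png

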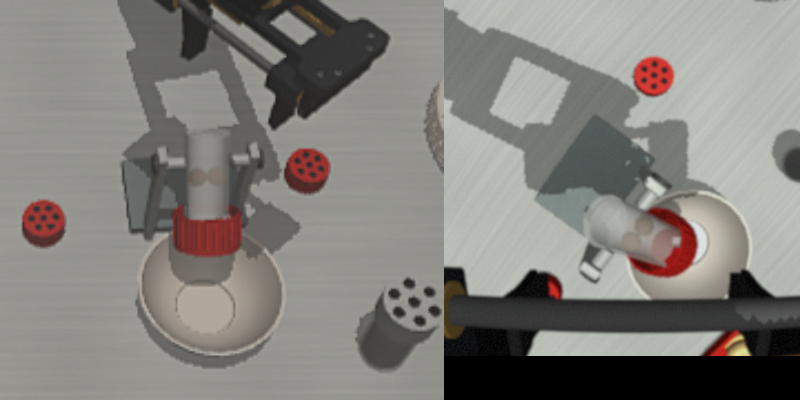

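The shaker has gone over with its cap still on: the cap hangs mouth-down over the bowl at left panel (208,232), and the tube's bottom end is up at (208,132). The nuts are still inside. To recover, I'll turn the jaws along the pivot axis, grip the raised bottom end and swing it back down. First I'll turn the tool above and measure the tilt.

```bash
python3 -m inch '[[87,[-30,0,0],[10.5,0,0]],[87,[-30,0,0],[10.5,0,0]],[87,[0,0,0],[10.5,0,0]],[87,[0,0,0],[10.5,0,0]],[87,[0,0,0],[10.5,0,0]],[87,[0,0,0],[10.5,0,0]],[87,[0,0,0],[10.5,0,0]],[87,[0,0,0],[10.5,0,0]],[87,[0,0,0],[10.5,0,0]],[87,[0,0,0],[10.5,0,0]],[87,[0,0,0],[10.5,0,0]],[87,[0,0,0],[10.5,0,0]]]'
cat >> h.py <<'E'
P=np.array([.531,.245,.135]); D=np.array([.997,.08,0.])   # pivot, tip direction
def proj(c,X):
    p=imaging.camera_params(c); K=np.array(p["camera_matrix"]); v=R.from_quat(p["rotation"]).as_matrix().T@(np.array(X)-p["xyz"])
    return (K@v/v[2])[:2]
def along(th,s,n=0): return P+s*(D*np.sin(th)+np.array([0,0,1.])*np.cos(th))+n*(-D*np.cos(th)+np.array([0,0,1.])*np.sin(th))
def rotcmd(pitch,yaw=-85.5):
    "rotvec (tool axes, deg) to reach jaw yaw, and forward pitch from down"
    o=get_obs(); M=R.from_quat(o["tool_rot"]).as_matrix(); a=np.deg2rad(yaw); y=np.array([np.cos(a),np.sin(a),0])
    f=np.cross(y,[0,0,-1.]); f=f if f[0]*1>0 else -f; b=np.deg2rad(pitch); x=np.array([0,0,-1.])*np.cos(b)+f*np.sin(b)
    T=np.c_[x,y,np.cross(x,y)]; print("rot deg",np.round(np.rad2deg(R.from_matrix(M.T@T).as_rotvec()),1))
E
python3 - <<'E'
from h import *
st(); rotcmd(0)
for th in (1.6,1.8,2.0,2.2,2.4): print(th,[np.round(proj(c,along(th,s))).tolist() for c in("scene","top") for s in (-.135,.063)])
a=imaging.camera("scene")
for d in imaging.cut_out("scene","cap"): print(np.round(d["box"]),d["confidence"])
b=imaging.camera("top")
for d in imaging.cut_out("top","cap"): print(np.round(d["box"]),d["confidence"])
cv2.imwrite("pics/g3.png",np.hstack([cv2.resize(a[120:280,340:500],(400,400)),cv2.resize(b[140:260,180:300],(400,400))])[...,::-1])
E
```

```text
time: 7.4
position: [0.5286, 0.2451, 0.302]
tool_rot: [-0.706, -0.008, 0.708, -0.007]
ft_force: [0.4, 1.1, -0.9]
grip_width: 0.0874
t 7.4 tcp [0.5286 0.2451 0.302 ] g 0.0874 F [ 0.4  1.1 -0.9] q [0.24 0.39 1.44 0.   1.31 1.79]
[[-0.003, 0.021, -1.0], [0.002, -1.0, -0.021], [-1.0, -0.002, 0.003]]
rot deg [-3.3  0.1  0.1]
1.6 [[403.0, 140.0], [419.0, 220.0], [246.0, 260.0], [239.0, 180.0]]
1.8 [[405.0, 133.0], [418.0, 222.0], [244.0, 259.0], [240.0, 181.0]]
2.0 [[407.0, 129.0], [417.0, 223.0], [241.0, 256.0], [241.0, 183.0]]
2.2 [[410.0, 126.0], [416.0, 223.0], [239.0, 251.0], [242.0, 186.0]]
2.4 [[413.0, 127.0], [414.0, 222.0], [236.0, 243.0], [243.0, 190.0]]
[458. 197.  17.  22.] 0.91
[341. 222.  18.  24.] 0.59
[414. 226.  30.  24.] 0.55
[234. 193.   1.   6.] 0.62
[303. 209.  20.  14.] 0.61
```

View pics/g3.png

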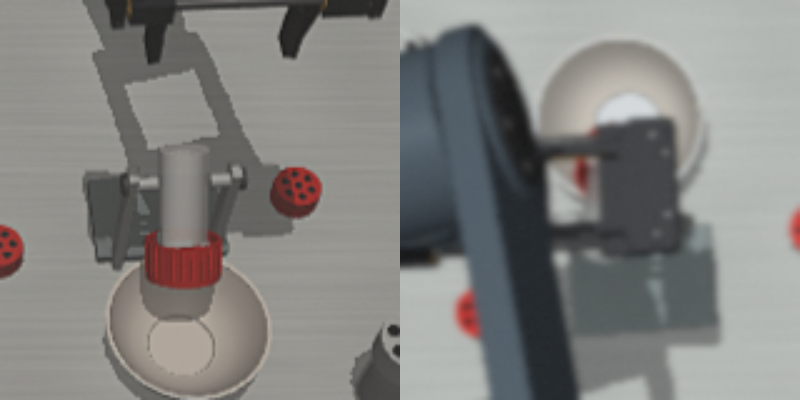

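The tube is short: its bottom end is at scene (414,180), and the cap hangs at (414,226), consistent with 2.4 rad. I can grip the hanging cap across its diameter along the pivot axis with the tool leaned back about 30°, and swing it upright without letting go. First I tilt and position.

```bash
python3 -c "
from h import *
rotcmd(-30)
im=imaging.camera('scene'); 
for d in imaging.cut_out('scene','cap'):
  ys,xs=np.nonzero(d['pixels']); print(d['box'],np.round([xs.mean(),ys.mean()]),d['confidence'])
for s in(.05,.063,.075): print(proj('scene',along(2.4,s)))
"
```

```text
rot deg [ -2.7 -29.9   0.8]
[414.6, 224.4, 29.7, 23.0] [414. 225.] 0.93
[341.0, 221.4, 17.7, 23.0] [339. 220.] 0.78
[457.9, 199.2, 15.5, 22.7] [458. 197.] 0.76
[414.20154236 216.01499614]
[414.30438693 221.99393571]
[414.39874565 227.47954501]
```

```bash
python3 -m inch '[[87,[0,0,-50],[0,0,0]],[87,[0,0,-50],[0,0,0]],[87,[0,0,0],[-1,-10,0.3]],[87,[0,0,0],[-1,-10,0.3]],[87,[0,0,0],[-1,-10,0.3]],[87,[0,0,0],[0,0,0]]]'
python3 -c "
from h import *
rotcmd(-30); o,M=st()
g=along(2.4,.067); T=g+.019*M[:,0]; print('T',T,'shift',1000*M.T@(T-o['position']))
"
```

```text
time: 8.45
position: [0.6299, 0.2482, 0.2997]
tool_rot: [-0.491, -0.025, 0.87, -0.04]
ft_force: [0.8, -0.0, -0.6]
grip_width: 0.087
rot deg [ 0.9  1.1 -0.3]
t 8.45 tcp [0.6299 0.2482 0.2997] g 0.087 F [ 0.8 -0.  -0.6] q [0.19 0.82 0.75 0.06 2.11 1.68]
[[-0.515, 0.095, -0.852], [-0.046, -0.995, -0.083], [-0.856, -0.004, 0.517]]
T [0.56634113 0.24774782 0.06932788] shift [229.91528839  -4.74988072 -64.84795538]
```

```bash
python3 -m inch '[[87,[0,-2.5,-32],[0,0,0]],[87,[0,-2.5,-33],[0,0,0]],[87,[40,0,0],[0,0,0]],[87,[40,0,0],[0,0,0]],[87,[40,0,0],[0,0,0]],[87,[35,0,0],[0,0,0]],[87,[0,0,0],[0,0,0]]]'
python3 -c "
from h import *
rotcmd(-30); o,M=st()
g=along(2.4,.067); T=g+.019*M[:,0]; print('T',T,'shift',1000*M.T@(T-o['position']))
a=imaging.camera('scene');b=imaging.camera('wrist')
cv2.imwrite('pics/g4.png',np.hstack([cv2.resize(a[100:300,340:520],(396,440)),cv2.resize(b[20:320,180:450],(396,440))])[...,::-1])
"
```

```text
time: 9.32
position: [0.6069, 0.2541, 0.1382]
tool_rot: [-0.506, -0.029, 0.861, -0.042]
ft_force: [0.8, 0.3, -0.1]
grip_width: 0.0871
rot deg [ 1.4 -0.8 -0.3]
t 9.32 tcp [0.6069 0.2541 0.1382] g 0.0871 F [ 0.8  0.3 -0.1] q [0.2  0.9  1.   0.06 1.75 1.66]
[[-0.485, 0.102, -0.868], [-0.043, -0.995, -0.093], [-0.873, -0.008, 0.487]]
T [0.56689853 0.24780933 0.0690024 ] shift [80.14433397  2.70786032  1.57598819]
```

View pics/g4.png

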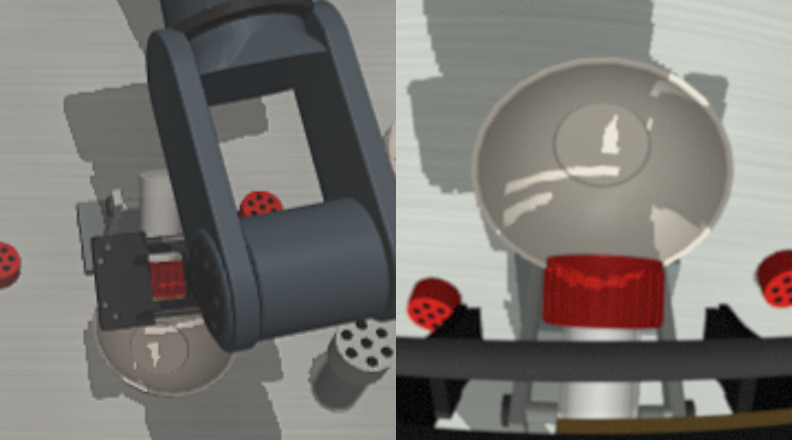

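The wrist view shows the hanging cap at (604,290), between the fingers at 475 and 715, so it is aligned. I advance and close.

```bash
python3 -m inch '[[87,[27,1,0.5],[1.4,0,0]],[87,[27,1,0.5],[0,0,0]],[87,[27,1,0.5],[0,0,0]],[87,[0,0,0],[0,0,0]]]'
python3 -c "
from h import *
rotcmd(-30); o,M=st()
g=along(2.4,.067); T=g+.019*M[:,0]; print('T',T,'shift',1000*M.T@(T-o['position']))
"
```

```text
time: 9.93
position: [0.5816, 0.2498, 0.0789]
tool_rot: [-0.522, -0.021, 0.852, -0.034]
ft_force: [0.2, -0.6, -0.7]
grip_width: 0.0873
rot deg [ 0.1 -2.9 -0. ]
t 9.93 tcp [0.5816 0.2498 0.0789] g 0.0873 F [ 0.2 -0.6 -0.7] q [0.2  0.91 1.15 0.06 1.55 1.68]
[[-0.453, 0.08, -0.888], [-0.036, -0.997, -0.071], [-0.891, -0.0, 0.455]]
T [0.56750595 0.24793845 0.06867338] shift [15.55703588  0.77322311  7.9735966 ]
```

```bash
python3 -m inch '[[87,[9,0.5,4.5],[0,-2.5,0]],[87,[9,0.5,4.5],[0,-1.5,0]],[87,[0,0,0],[0,0,0]],[58,[0,0,0],[0,0,0]],[58,[0,0,0],[0,0,0]],[58,[0,0,0],[0,0,0]],[58,[0,0,0],[0,0,0]]]' 20
python3 -c "
from h import *
rotcmd(-30); o,M=st()
g=o['position']-.019*M[:,0]; v=g-P; print('grasp rel pivot: along D',v@D,'z',v[2],'side',v@[-D[1],D[0],0])
"
```

```text
time: 10.8
position: [0.5707, 0.2471, 0.0709]
tool_rot: [-0.495, -0.02, 0.868, -0.035]
ft_force: [0.4, -3.8, -0.3]
grip_width: 0.062
rot deg [ 0.1  0.6 -0.1]
t 10.8 tcp [0.5707 0.2471 0.0709] g 0.062 F [ 0.4 -3.8 -0.3] q [0.2  0.94 1.14 0.06 1.6  1.68]
[[-0.507, 0.08, -0.858], [-0.041, -0.997, -0.069], [-0.861, 0.0, 0.508]]
grasp rel pivot: along D 0.04940527396354125 z -0.04773641321425795 side -0.001120483674829022
```

```bash
cat >> h.py <<'E'
def plan(ths,pitches,r):
    o=get_obs(); p=o["position"]; M=R.from_quat(o["tool_rot"]).as_matrix(); g=p-.019*M[:,0]; v=g-P
    print("now th",round(np.arctan2(v@D,v[2]),3),"r",round(np.hypot(v@D,v[2]),4),"g",round(o["grip_width"],4),"F",np.round(o["ft_force"],1)); rotcmd(0)
    a=np.deg2rad(-85.5); y=np.array([np.cos(a),np.sin(a),0])
    for t,b in zip(ths,pitches):
        b=np.deg2rad(b); x=np.array([0,0,-1.])*np.cos(b)+D*np.sin(b); x-=y*(x@y); x/=np.linalg.norm(x); T=np.c_[x,y,np.cross(x,y)]
        q=along(t,r)+.019*x; print(t,np.round(1000*M.T@(q-p),1),np.round(np.rad2deg(R.from_matrix(M.T@T).as_rotvec()),1)); p,M=q,T
E
python3 -c "
from h import *
plan(np.round(np.linspace(2.22,1.5,6),2),[-25,-20,-15,-10,-5,0],.0687)"
```

```text
now th 2.339 r 0.0687 g 0.062 F [ 0.4 -3.8 -0.3]
rot deg [ 0.1 30.6 -0. ]
2.22 [-8.1 -1.1 -3.3] [ 0.1  5.5 -0.1]
2.08 [-9.6 -0.  -3. ] [ 0.  5. -0.]
1.93 [-10.3  -0.   -2.5] [-0.  5. -0.]
1.79 [-9.7 -0.  -1.9] [ 0.  5. -0.]
1.64 [-10.4  -0.   -1.3] [0. 5. 0.]
1.5 [-9.6  0.  -0.8] [-0.  5.  0.]
```

```bash
python3 -m inch '[[58,[-8,-1,-3.3],[0,5,0]],[58,[-9.6,0,-3],[0,5,0]],[58,[-10,0,-2.5],[0,5,0]]]'; python3 -c "
from h import *
plan([1.84,1.7,1.56,1.42,1.28],[-14,-10,-6,-3,0],.0687)"
```

```text
time: 11.18
position: [0.5887, 0.2478, 0.0892]
tool_rot: [-0.604, -0.023, 0.796, -0.033]
ft_force: [0.1, -1.9, -3.7]
grip_width: 0.0624
now th 1.983 r 0.0686 g 0.0624 F [ 0.1 -1.9 -3.7]
rot deg [ 0.1 15.6 -0.2]
1.84 [-9.8 -1.8 -1.4] [ 0.   1.6 -0.2]
1.7 [-9.6 -0.  -0.9] [-0.  4. -0.]
1.56 [-9.6 -0.  -0.2] [ 0.  4. -0.]
1.42 [-9.5  0.   0.8] [0. 3. 0.]
1.28 [-9.3  0.   1.6] [0. 3. 0.]
```

```bash
python3 -m inch '[[58,[-9.8,-1,-1.4],[0,3,0]],[58,[-9.6,0,-1],[0,4,0]],[58,[-9.6,0,-0.2],[0,4,0]],[58,[-9.5,0,0.8],[0,3,0]]]'; python3 -c "
from h import *
plan([1.32,1.18,1.04,.9,.76,.62],[0]*6,.0687)"
```

```text
time: 11.68
position: [0.5991, 0.2482, 0.126]
tool_rot: [-0.701, -0.026, 0.712, -0.03]
ft_force: [1.4, -0.8, -3.3]
grip_width: 0.0623
now th 1.426 r 0.0692 g 0.0623 F [ 1.4 -0.8 -3.3]
rot deg [ 0.   0.9 -0.3]
1.32 [-7.1 -2.2  1.7] [ 0.   0.9 -0.3]
1.18 [-9.1  0.   3. ] [0. 0. 0.]
1.04 [-8.6  0.   4.3] [0. 0. 0.]
0.9 [-7.9  0.   5.4] [0. 0. 0.]
0.76 [-7.1  0.   6.5] [0. 0. 0.]
0.62 [-6.1  0.   7.4] [0. 0. 0.]
```

```bash
python3 -m inch '[[58,[-7.1,0,1.7],[0,1,0]],[58,[-9,0,3],[0,0,0]],[58,[-8.6,0,4.3],[0,0,0]],[58,[-7.9,0,5.4],[0,0,0]],[58,[-7.1,0,6.5],[0,0,0]]]'; python3 -c "
from h import *
plan([.66,.52,.38,.24,.1,0],[0]*6,.0687)"
```

```text
time: 12.3
position: [0.5793, 0.2472, 0.1682]
tool_rot: [0.709, 0.026, -0.704, 0.028]
ft_force: [2.4, 0.3, -2.3]
grip_width: 0.0625
now th 0.745 r 0.0711 g 0.0625 F [ 2.4  0.3 -2.3]
rot deg [-0.1 -0.4 -0.2]
0.66 [-2.1 -1.7  6.2] [-0.1 -0.4 -0.2]
0.52 [-5.3  0.   8. ] [0. 0. 0.]
0.38 [-4.2  0.   8.7] [0. 0. 0.]
0.24 [-2.9  0.   9.2] [0. 0. 0.]
0.1 [-1.6  0.   9.5] [0. 0. 0.]
0 [-0.3  0.   6.9] [0. 0. 0.]
```

```bash
python3 -m inch '[[58,[-3,0,6.2],[0,-0.4,0]],[58,[-5,0,8],[0,0,0]],[58,[-4.2,0,8.7],[0,0,0]],[58,[-2.9,0,9.2],[0,0,0]],[58,[-1.6,0,9.5],[0,0,0]],[58,[-0.3,0,7],[0,0,0]],[58,[0,0,0],[0,0,0]]]'; python3 -c "
from h import *
plan([0],[0],.0687)
a=imaging.camera('scene');b=imaging.camera('wrist')
cv2.imwrite('pics/g5.png',np.hstack([cv2.resize(a[100:300,340:520],(396,440)),cv2.resize(b[20:320,180:450],(396,440))])[...,::-1])
"
```

```text
time: 13.18
position: [0.5298, 0.2441, 0.1882]
tool_rot: [0.709, 0.027, -0.704, 0.028]
ft_force: [5.8, -1.1, -2.2]
grip_width: 0.0623
now th -0.02 r 0.0723 g 0.0623 F [ 5.8 -1.1 -2.2]
rot deg [ 0.  -0.5 -0.1]
0 [ 3.6 -0.8 -1.3] [ 0.  -0.5 -0.1]
```

View pics/g5.png

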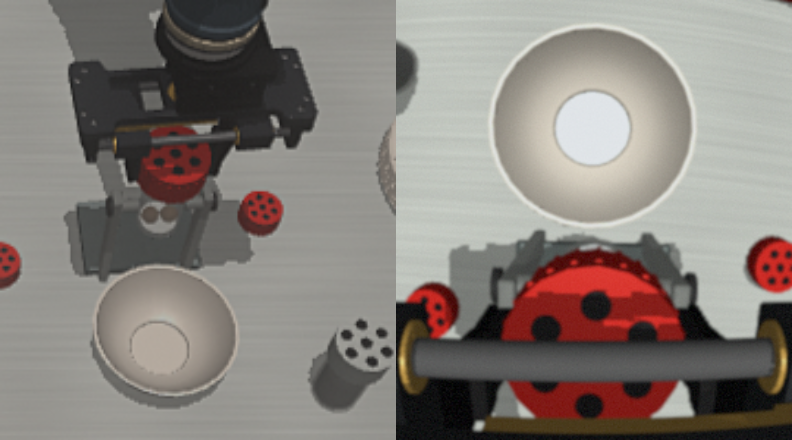

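The shaker is upright again, with the cap gripped (scene panel (175,162)), the nuts back at the bottom (160,215) and the bowl undisturbed. Now I turn the cap anticlockwise.

```bash
python3 -m inch '[[55,[0,0,-1],[0,0,0]],[55,[0,0,0],[0,0,0]],[55,[0,0,0],[-10,0,0]],[55,[0,0,0],[-10,0,0]],[55,[0,0,0],[-10,0,0]],[55,[0,0,0],[-10,0,0]]]' 30; python3 -c "
from h import *
o,M=st(); print(np.rad2deg(np.arctan2(M[1,1],M[0,1])), 'lat', 1000*M.T@(np.array([.5305,.2443,.188])-o['position']))"
```

```text
time: 14.02
position: [0.5298, 0.2428, 0.1883]
tool_rot: [0.653, 0.272, -0.651, 0.276]
ft_force: [4.1, -0.9, 0.2]
grip_width: 0.0622
t 14.03 tcp [0.5298 0.2428 0.1883] g 0.0622 F [ 4.1 -0.9  0.2] q [ 0.24  0.51  1.58 -0.    1.05  1.02]
[[0.005, 0.715, -0.7], [-0.003, -0.7, -0.715], [-1.0, 0.005, -0.001]]
-44.39311724977516 lat [ 0.26194354 -0.60856674 -1.56942766]
```

```bash
python3 -m inch '[[55,[0,0,0],[-10.5,0,0]],[55,[0,0,0],[-10.5,0,0]],[55,[0,0,0],[-10.5,0,0]],[55,[0,0,0],[-10.5,0,0]],[55,[0,0,0],[0,0,0]],[55,[-6,0,0],[0,0,0]],[55,[-6,0,0],[0,0,0]]]'; python3 -c "
from h import *
o,M=st(); print(np.rad2deg(np.arctan2(M[1,1],M[0,1])))
a=imaging.camera('scene')
for d in imaging.tip_of('scene','cap'): print(d,np.round(at_z('scene',d['pixel'],.195),3),proj('scene',[.5305,.244,.194]))"
```

```text
time: 14.9
position: [0.5306, 0.2427, 0.1997]
tool_rot: [0.509, 0.49, -0.507, 0.493]
ft_force: [4.7, 0.8, -3.6]
grip_width: 0.0622
t 14.9 tcp [0.5306 0.2427 0.1997] g 0.0622 F [ 4.7  0.8 -3.6] q [ 0.24  0.5   1.57 -0.    1.07  0.27]
[[0.005, 0.999, -0.033], [-0.002, -0.033, -0.999], [-1.0, 0.005, 0.001]]
-1.8753879628090082
{'pixel': [459.6, 196.8], 'confidence': 0.9} [0.58  0.318 0.195] [417.64511127 175.89390263]
{'pixel': [341.9, 223.5], 'confidence': 0.77} [0.636 0.094 0.195] [417.64511127 175.89390263]
{'pixel': [416.3, 174.1], 'confidence': 0.48} [0.527 0.242 0.195] [417.64511127 175.89390263]
```

```bash
python3 -m inch '[[55,[-15,0,0],[0,0,0]],[55,[-15,0,0],[0,0,0]],[55,[-20,0,0],[0,0,0]],[55,[-20,0,0],[0,0,0]],[55,[0,0,0],[0,0,0]]]'; python3 -c "
from h import *
go(.47,0,.09)
a=imaging.camera('scene')
cv2.imwrite('pics/g6.png',cv2.resize(a[80:300,320:520],(500,550))[...,::-1])"
```

```text
time: 15.62
position: [0.5226, 0.2419, 0.2719]
tool_rot: [-0.504, -0.493, 0.513, -0.489]
ft_force: [-0.9, -0.6, -0.7]
grip_width: 0.062
t 15.62 tcp [0.5226 0.2419 0.2719] g 0.062 F [-0.9 -0.6 -0.7] q [ 0.24  0.41  1.49 -0.    1.25  0.28]
[[-0.013, 0.999, -0.036], [-0.005, -0.036, -0.999], [-1.0, -0.012, 0.006]]
tool shift mm [183.8 -41.7 242.5]
```

View pics/g6.png

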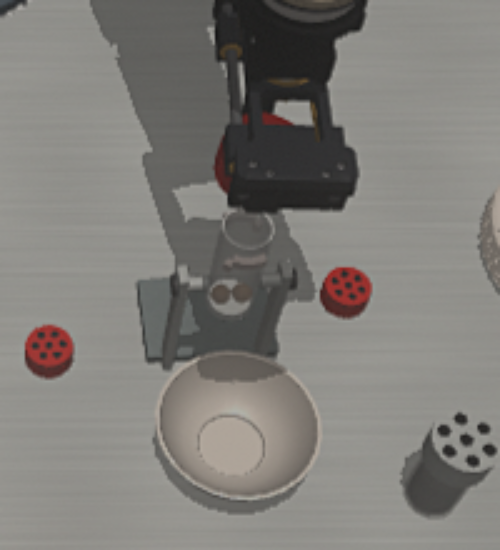

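The cap is off in the jaws, and the open shaker stands upright with the nuts at the bottom (crop (230,293)). I carry the cap to (0.47, 0).

```bash
python3 -m inch '[[55,[0,-7,42],[0,0,0]],[55,[0,-7,42],[0,0,0]],[55,[0,-7,42],[0,0,0]],[55,[0,-7,42],[0,0,0]],[55,[0,-7,42],[0,0,0]],[55,[0,-7,42],[0,0,0]],[55,[40,0,0],[0,0,0]],[55,[40,0,0],[0,0,0]],[55,[40,0,0],[0,0,0]],[55,[40,0,0],[0,0,0]],[55,[0,0,0],[0,0,0]]]'; python3 -c "
from h import *
go(.47,0,.008); rotcmd(0,0)"
```

```text
time: 17.05
position: [0.4516, -0.0156, 0.1011]
tool_rot: [-0.498, -0.5, 0.521, -0.48]
ft_force: [-0.5, 0.2, -0.1]
grip_width: 0.0622
t 17.05 tcp [ 0.4516 -0.0156  0.1011] g 0.0622 F [-0.5  0.2 -0.1] q [-0.27  0.52  1.94 -0.02  0.72 -0.22]
[[-0.042, 0.998, -0.038], [-0.002, -0.039, -0.999], [-0.999, -0.042, 0.004]]
tool shift mm [ 92.2  21.7 -16.7]
rot deg [-2.2  0.2  2.4]
```

```bash
python3 -m inch '[[55,[20,21,-16],[0,0,2.4]],[55,[30,0,0],[0,0,0]],[55,[25,0,0],[0,0,0.5]],[55,[0,0,0],[0,0,0]]]'; python3 -c "
from h import *
go(.47,0,.008); rotcmd(0,0)"
```

```text
time: 17.55
position: [0.4758, -0.0005, 0.0277]
tool_rot: [0.512, 0.485, -0.507, 0.495]
ft_force: [0.8, -0.6, 0.4]
grip_width: 0.0621
t 17.55 tcp [ 0.4758 -0.0005  0.0277] g 0.0621 F [ 0.8 -0.6  0.4] q [-0.24  0.68  1.96 -0.    0.49 -0.19]
[[0.015, 0.999, -0.039], [-0.005, -0.039, -0.999], [-1.0, 0.015, 0.005]]
tool shift mm [19.6 -6.2 -0.4]
rot deg [-2.2  0.3 -0.9]
```

```bash
python3 -m inch '[[55,[8,0,0],[0,0,-0.5]],[55,[7,0,0],[0,0,-0.5]],[55,[4,0,0],[0,0,0]],[55,[2,0,0],[0,0,0]]]'; python3 -c "
from h import *
go(.476,0,.007); rotcmd(0,0)"
```

```text
time: 18.05
position: [0.4789, -0.0012, 0.0092]
tool_rot: [-0.509, -0.488, 0.51, -0.493]
ft_force: [0.6, 0.6, -0.7]
grip_width: 0.062
t 18.05 tcp [ 0.4789 -0.0012  0.0092] g 0.062 F [ 0.6  0.6 -0.7] q [-0.23  0.72  1.95 -0.01  0.47 -0.18]
[[0.003, 0.999, -0.039], [-0.006, -0.039, -0.999], [-1.0, 0.003, 0.006]]
tool shift mm [ 2.2 -3.  -1.1]
rot deg [-2.2  0.4 -0.2]
```

```bash
python3 -m inch '[[55,[2,0,0],[0,0,0]],[55,[2,0,0],[0,0,0]]]'; python3 -m inch '[[87,[0,0,0],[0,0,0]],[87,[0,0,0],[0,0,0]],[87,[0,0,0],[0,0,0]],[87,[0,0,0],[0,0,0]],[87,[-40,0,0],[0,0,0]],[87,[-60,0,0],[0,0,0]],[87,[-60,0,0],[0,0,0]],[87,[-60,0,0],[0,0,0]],[0,[-30,0,0],[0,0,0]]]';  python3 -c "
from h import *
a=imaging.camera('scene')
for d in imaging.tip_of('scene','cap'): print(d,np.round(at_z('scene',d['pixel'],.0),3))
go(.43,.24,.28); rotcmd(0,0)
cv2.imwrite('pics/g7.png',cv2.resize(a[100:300,240:500],None,fx=2.5,fy=2.5)[...,::-1])"
```

```text
time: 18.3
position: [0.479, -0.0023, 0.0066]
tool_rot: [-0.508, -0.488, 0.51, -0.494]
ft_force: [-1.8, -4.1, 13.3]
grip_width: 0.0621
time: 19.42
position: [0.4769, 0.0, 0.2608]
tool_rot: [-0.507, -0.49, 0.512, -0.491]
ft_force: [-0.0, -0.3, -0.9]
grip_width: 0.0826
{'pixel': [340.0, 222.6], 'confidence': 0.71} [ 0.523  0.097 -0.   ]
{'pixel': [298.5, 207.4], 'confidence': 0.64} [0.482 0.001 0.   ]
t 19.52 tcp [ 4.782e-01 -2.000e-04  2.613e-01] g 0.0763 F [-0.3 -1.   0.5] q [-0.23  0.28  1.74 -0.01  1.12 -0.19]
[[-0.001, 0.999, -0.037], [-0.007, -0.037, -0.999], [-1.0, -0.001, 0.007]]
tool shift mm [ -20.3  -57.1 -238.1]
rot deg [-2.1  0.4  0.1]
```

View pics/g7.png

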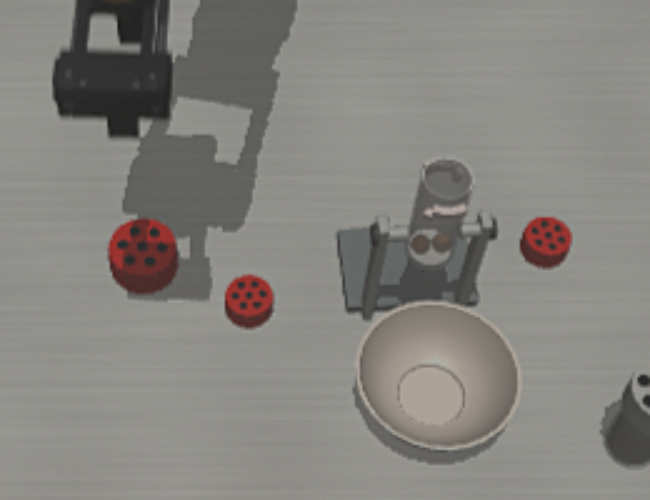

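The cap stands upright at (0.48, 0), crop (143,255), clear of the bowl. The shaker still stands open. Next I close the fingers and go behind the shaker.

```bash
python3 -m inch '[[0,[-10,-12,-40],[0,0,0]],[0,[-10,-12,-40],[0,0,0]],[0,[0,-12,-40],[0,0,0]],[0,[0,-12,-40],[0,0,0]],[0,[0,-12,-40],[0,0,0]],[0,[0,0,-38],[0,0,0]],[0,[0,0,0],[0,0,0]]]'; python3 -c "
from h import *
go(.435,.243,.195); rotcmd(0,0)"
```

```text
time: 20.4
position: [0.421, 0.2457, 0.2715]
tool_rot: [-0.504, -0.491, 0.516, -0.488]
ft_force: [0.2, 0.2, -0.7]
grip_width: 0.0069
t 20.4 tcp [0.421  0.2457 0.2715] g 0.0069 F [ 0.2  0.2 -0.7] q [ 0.3   0.29  1.69 -0.    1.18  0.34]
[[-0.016, 0.999, -0.04], [-0.009, -0.04, -0.999], [-1.0, -0.016, 0.01]]
tool shift mm [76.3 15.3  1.4]
rot deg [-2.3  0.5  0.9]
```

Down to 0.195, then push forward slowly. Tool y is world +x.

```bash
python3 -m inch '[[0,[38,5,1],[0,0,0.9]],[0,[38,5,1],[0,0,0]],[0,[0,0,0],[0,0,0]],[0,[0,10,0],[0,0,0]],[0,[0,10,0],[0,0,0]],[0,[0,10,0],[0,0,0]],[0,[0,10,0],[0,0,0]],[0,[0,10,0],[0,0,0]]]'; python3 -c "
from h import *
st()"
```

```text
time: 21.4
position: [0.4844, 0.2381, 0.1952]
tool_rot: [-0.508, -0.486, 0.512, -0.493]
ft_force: [0.3, -0.4, 0.3]
grip_width: 0.0007
t 21.4 tcp [0.4844 0.2381 0.1952] g 0.0007 F [ 0.3 -0.4  0.3] q [ 0.26  0.45  1.67 -0.01  1.02  0.3 ]
[[0.002, 0.999, -0.04], [-0.011, -0.04, -0.999], [-1.0, 0.003, 0.011]]
```

```bash
python3 -m inch '[[0,[0,10,-5],[0,0,0]],[0,[0,10,-1],[0,0,0]],[0,[0,10,-1],[0,0,0]],[0,[0,10,-1],[0,0,0]],[0,[0,10,-1],[0,0,0]],[0,[0,10,-1],[0,0,0]]]'; python3 -c "
from h import *
st()"; python3 -m inch '[[0,[0,6,0],[0,0,0]],[0,[0,0,0],[0,0,0]],[0,[-5,-20,0],[0,0,0]],[0,[-30,-20,0],[0,0,0]],[0,[-40,-20,0],[0,0,0]],[0,[-40,-20,0],[0,0,0]],[0,[0,0,0],[0,0,0]],[0,[0,0,0],[0,0,0]]]'; python3 -c "
from h import *
st()
a=imaging.camera('scene')
for t in ('nut','bowl','cap'):
  for d in imaging.tip_of('scene',t): print(t,np.round(d['pixel']),round(d['confidence'],2),np.round(at_z('scene',d['pixel'],.012 if t=='nut' else 0),3))
cv2.imwrite('pics/g8.png',cv2.resize(a[100:300,240:500],None,fx=2.5,fy=2.5)[...,::-1])"
```

```text
time: 22.15
position: [0.549, 0.2463, 0.1951]
tool_rot: [-0.508, -0.487, 0.512, -0.493]
ft_force: [0.0, -0.3, 0.3]
grip_width: 0.0007
t 22.15 tcp [0.549  0.2463 0.1951] g 0.0007 F [ 0.  -0.3  0.3] q [ 0.24  0.53  1.52 -0.01  1.09  0.29]
[[0.002, 0.999, -0.04], [-0.011, -0.04, -0.999], [-1.0, 0.003, 0.011]]
time: 23.15
position: [0.4713, 0.2499, 0.3113]
tool_rot: [-0.506, -0.487, 0.514, -0.492]
ft_force: [-0.3, 0.5, -0.6]
grip_width: 0.0002
t 23.15 tcp [0.4713 0.2499 0.3113] g 0.0002 F [-0.3  0.5 -0.6] q [ 0.28  0.31  1.54 -0.01  1.3   0.33]
[[-0.003, 0.999, -0.04], [-0.012, -0.04, -0.999], [-1.0, -0.002, 0.012]]
nut [414. 247.] 0.52 [0.593 0.258 0.012]
nut [406. 245.] 0.39 [0.589 0.24  0.012]
bowl [411. 261.] 0.62 [0.621 0.25  0.   ]
bowl [405. 250.] 0.56 [0.593 0.239 0.   ]
cap [459. 197.] 0.75 [0.457 0.378 0.   ]
cap [297. 203.] 0.66 [ 0.469 -0.003  0.   ]
cap [341. 222.] 0.63 [0.523 0.1   0.   ]
```

View pics/g8.png

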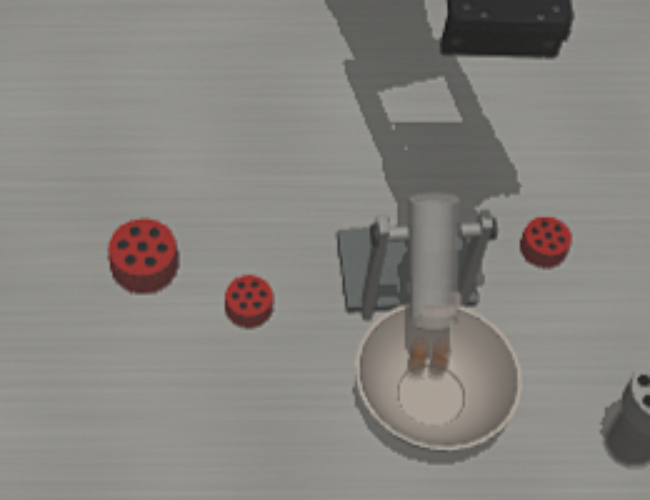

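Both nuts are out in the bowl at (418,352) and (440,352). I let them settle, re-check by numbers and hand in.

```bash
python3 -m inch '[[0,[0,0,0],[0,0,0]],[0,[0,0,0],[0,0,0]],[0,[0,0,0],[0,0,0]],[0,[0,0,0],[0,0,0]],[0,[0,0,0],[0,0,0]],[0,[0,0,0],[0,0,0]],[0,[0,0,0],[0,0,0]],[0,[0,0,0],[0,0,0]]]'; python3 -c "
from h import *
for k in range(2):
  a=imaging.camera('scene')
  for t in ('nut','bowl','cap'):
    for d in imaging.tip_of('scene',t): print(t,np.round(d['pixel']),round(d['confidence'],2),np.round(at_z('scene',d['pixel'],.012 if t=='nut' else 0),3))
cv2.imwrite('pics/g9.png',cv2.resize(a[180:300,360:480],None,fx=4,fy=4)[...,::-1])"
```

```text
time: 24.35
position: [0.4717, 0.2494, 0.3085]
tool_rot: [-0.505, -0.488, 0.516, -0.491]
ft_force: [-0.3, 0.3, 0.2]
grip_width: 0.0004
nut [415. 257.] 0.47 [0.616 0.257 0.012]
nut [406. 264.] 0.43 [0.632 0.235 0.012]
bowl [412. 259.] 0.62 [0.616 0.251 0.   ]
cap [298. 204.] 0.91 [ 0.473 -0.001  0.   ]
cap [342. 220.] 0.77 [0.516 0.101 0.   ]
nut [416. 256.] 0.52 [0.615 0.259 0.012]
bowl [413. 259.] 0.77 [0.616 0.253 0.   ]
cap [297. 204.] 0.95 [ 0.472 -0.002  0.   ]
cap [340. 220.] 0.78 [0.518 0.098 0.   ]
cap [461. 196.] 0.54 [0.453 0.384 0.   ]
```

View pics/g9.png

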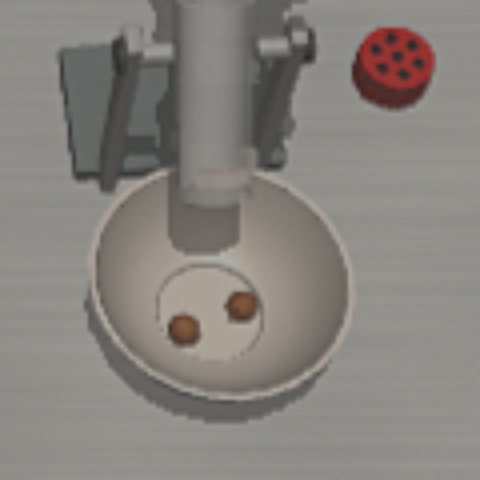

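Both nuts rest on the bowl's floor at (184,329) and (242,305), and the bowl is upright. Handing in.

```bash
python3 -c "
from h import *
print(robot.hand_in())"
```

```text
the job is handed in; nothing more can be done
None
```

The red cap is off and standing right way up on the worktop, and both nuts are in the white bowl. I handed the job in at about 24.5 s of the 59 s allowed; hand-in gives no verdict.

**What went wrong on the way:** my first grip tipped the shaker while its cap was still closed. No nuts came out. I regripped the hanging cap along the pivot axis and swung the shaker back upright. I then turned the cap about 84° anticlockwise, lifted it off and set it down. Last, I pushed the open shaker over.

**Last checks:**
- **Cap:** centre at about (0.473, -0.001), roughly 0.29 m from the bowl's centre, and upright in the last picture that shows it.
- **Bowl:** standing upright at about (0.616, 0.252), not visibly moved.
- **Nuts:** both on the bowl's floor, within about 25 mm of its centre.
- **Arm:** about 0.31 m up, touching nothing.

**Disagreements:** the last network look reported only one of the two nuts, but the picture shows both. The networks also reported the two small look-alike caps, which I never touched. I saw wrist forces of up to about 14 N, at the ends of moves.

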